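# Blank off a manifold port and set the valve two turns open

## Task

Put the gas manifold back in service: lower the loose cover plate over the two locating pins of the open port until it rests flush, and let go of it. Then, by its crank handle, turn the valve wheel clockwise until it is closed against its stop, back it off exactly two full turns anticlockwise, and finish there still gripping the crank handle between the fingers. Leave the beaker, the dropper bottle and the spanner where they are.

Things in the scene. Friction and masses are not known exactly. Their poses are not given: they have to be found in the camera images.
- manifold: Fixed bright metal block on dark rubber feet, 86 (x) x 250 (y) x 40 mm high; does not move. Origin: centre of its underside, on the worktop; z up. Open port with two pins towards its +y end, valve towards its -y end, centres 150 mm apart.
- port_seat (a point): Centre of the port's flat seat (pad 64 x 94 mm, face 42 mm above the worktop), same axes as the manifold. Two upright steel locating pins stand on it at y = +30 and -30 mm: 8 mm diameter, 15.5 mm high, the top 3.5 mm tapered. The plate belongs here, its origin on this point and its y axis along this y axis (either way round).
- cover_plate: Loose aluminium plate, 60 (x) x 90 (y) x 8 mm, about 180 g, with two through holes of 11 mm at y = +30 and -30 mm, and an upright grip bar at its centre, 12 mm thick in x, 36 mm long in y, from the plate's top (8 mm) up to 43 mm above its underside. Origin: centre of the underside. Lies flat on the worktop at the start, to the left of the manifold.
- valve_wheel (a joint): Angle of the valve wheel, rad: 0 = closed, hard against its stop; grows anticlockwise seen from above (opening), 6.283 a turn, up to 22; part of a turn open at the start. The crank handle's bearing from the axis, anticlockwise from the manifold's x axis, equals the joint value. Friction about 0.1 N m (2 N at the handle); stays where it is left.
- valve_axis (a point): Point on the upright axis of the valve wheel, level with the middle of the crank handle, 108 mm above the worktop; axes as the manifold. The wheel lies flat: a dark ring of 45 mm radius (bar 10 mm thick, its top 85 mm above the worktop) with three spokes; hub no higher than 87 mm.
- crank_handle: Upright round black handle on the wheel's ring, 16 mm diameter, 40 mm high (88 to 128 mm above the worktop), 45 mm from the wheel's axis. Origin: its middle; z up. It spins freely on its own pin, so that fingers gripping it from above can carry it round the circle without turning. Its own x, y axes have no meaning.
- beaker: Small loose glass beaker, 63 mm wide, 69 mm high, behind the manifold; a bystander. Origin: centre of the underside.
- dropper_bottle: Loose small brown dropper bottle, 34 mm wide, 102 mm high, beyond the cover plate; a bystander. Origin: centre of the underside.
- open_spanner: Loose open-ended spanner lying flat behind the manifold, 139 mm long, 5 mm thick; a bystander. Origin: centre of the underside.
Not all that is in view belongs to the job. What is shaped like the cover_plate but blue is not meant.

How it is judged (in metres and radians):
On the way, in this order (a step that is already met when the one before it is completed fails the run):
1. the cover plate lies flush on the port seat over both pins, let go (horizontal distance between cover_plate and port_seat below 0.004 m and z of cover_plate in the frame of port_seat between -0.002 and 0.002 m and angle between cover_plate's own z axis and vertical below 0.04 rad and angle between the y axis of cover_plate and the y axis of port_seat, either way round below 0.12 rad and contact force between the fingers and cover_plate below 0.2 N), for 0.2 s.
2. the valve wheel is closed against its stop (value of joint valve_wheel below 0.05 rad), for 0.1 s.
At the end, for the whole second after the job is handed in: Valve rests two turns (12.57 rad, within 0.2) open from its stop, fingers still gripping the crank handle (over 5 N, TCP within 15 mm of it sideways); plate flush on the seat (within 4 mm sideways, 2 mm in height, 0.04 rad tilt, 0.12 rad yaw), untouched (all of step 1 and value of joint valve_wheel between 12.366 and 12.766 rad and velocity of joint valve_wheel between -0.1 and 0.1 rad/s and contact force between the fingers and crank_handle above 5 N and horizontal distance between the grasp point and crank_handle below 0.015 m); the arm keeps its last pose, push and grip.
It fails at once if the beaker, dropper bottle or spanner is moved by more than 30 mm (distance of any of beaker, dropper_bottle, open_spanner from where it was at the start of the episode above 0.03 m).
It also fails if it takes over 69 s, if anything falls off the work surface, if the arm or the gripper's body presses on something with over 40 N, if the wrist force passes 120 N, or if a joint passes its speed limit or range.

## Robot

A 6-joint arm with a two-finger parallel gripper is mounted at the origin on a cart in front of the work surface, level with it; the furniture and walls round the work are solid. World frame = base frame: x ahead of the robot, y to its left, z up, the work surface at z = 0. Lengths are in m, angles in degrees, forces in N, time in s.
With the tool pointing down it reaches from about 0.4 to 0.925 m from the base axis. Payload 3.4 kg.
Tool frame: the origin (TCP) lies between the finger pads, 19 mm behind the fingertips; this is the grasp point; z points along the fingers, y is the line along which they close (so a half turn about z gives the same grasp; the last joint's range is limited). The gripper opens to 85 mm and grips with 20 to 120 N. Pads are 22 mm wide; open, the fingers measure 114 mm over their backs; the gripper's body (76 mm by 85 mm) begins 54 mm behind the grasp point. The pads swing forward as they close: fully open they stand 13 mm farther back than shut.
Start: joints at [60.418, 17.578, 86.31, -0, 76.112, -4.211], TCP at [0.246, 0.52, 0.25] pointing down, gripper open.
Joint ranges: [-179.03, 179.03], [-60, 130.46], [8.19, 133.38], [-81.62, 261.62], [5.75, 156.47], [-153.77, 153.77]. Speed limits (degrees/s): [147.25, 147.25, 180, 180, 180, 180].

## Interface

Orientations are given as a 3x3 rotation matrix whose columns are the frame's x, y, z axes.
In Python, from station import status, eyes, close_job gives the robot as it stands.
- The arm moves only by the tool arm_command, never from a script. Its argument "moves" is a list of rows, each a list of 2 entries, a list of its own where there are three numbers: the shift along the world's x, y, z in m, then the turn about the world's z in rad. A call has exactly 5 rows; each row shifts and turns the commanded pose from where the row before left it; what a row does not reach is not made up. A row lasts 1/10 s, in which the tool goes at most 50 mm and 8.59 degrees, less where a joint would pass 70% of its speed; a pose out of reach is approached as far as the arm can. A call with a gripper value outside its range is refused whole. "fingers" is the finger opening in m, from 0 to 0.0854, set as the call begins (left out, the last holds). The fingers move at their own pace and stop on an object; "grip_force" is the grip in N (left out, the last holds). Time passes only in rows, so rows that do not move let the fingers close, or fill a call up. It gives the time, the measured TCP pose, the force, the opening and the grip force at its end, in the units of the state.
- status.observe(): the state, without advancing time (a new reading comes with each control period).
- eyes.get_image(name): name is "scene" or "side" or "wrist"; returns (picture, depth): 400x640x3 uint8, red, green, blue; 400x640 float32, m along the optical axis (not along the pixel's ray), 0 where there is no reading.
- eyes.camera_params(name): a dict with "mtx" (3x3 intrinsics, pixels), "eye" and "orientation" of the camera in the world; the wrist camera has in their place "mount" (4x4, takes a point from camera to tool coordinates, whose origin is the TCP and whose axes are the flange's). Camera axes: x right, y down, z forward; pixel columns grow to the right and rows downward; lengths in m; the calibration is good to about 2 mm. The wrist camera is an equidistant fisheye: a pixel r from the principal point sees the ray r / f radians off the axis. A picture is of the moment at which its call begins: read the wrist's pose just before it. camera_params takes no time and is no camera call.
- close_job(): hands the job in; it is judged then, once.
Trained networks look in the newest picture that a camera, given by its name, has taken for a name from the list of things; names that differ only in an ending like _2 or _b are one class to them, and where a whole thing is asked for, a point or a joint stands for the part that bears it (a point fixed in the world has none). Each returns a list of dicts, best first, with "conf" (0 to 1); they miss things now and then, are a little off and sometimes report something else, mostly with a low value. They report only what shows in the picture. A call takes as long as a camera call. They do not tell look-alikes from the thing itself.
- eyes.find_in(camera, label): "at" ([column, row] in pixels, amid what is visible of it).
- eyes.outline_of(camera, label): "mask" (400x640 bool, what is visible of it) and "at" ([column, row] in pixels, amid what is visible of it).
The state is a dict: "clock": time; "joint_positions": joint angles; "qd": joint speeds; "joint_torque": joint torques, N m; "position": TCP position; "eef_rot": TCP orientation; "contact_force": force on the tool from outside, world axes, zero at the start; "ft_torque": the same for the moment, N m; "finger_gap": opening from 0.0 (shut) to 1.0 (fully open); "finger_force": force on a finger pad.
Only numpy, scipy, OpenCV 4.12 (cv2) and the standard library are available. Lean on these libraries where they do the work, as an engineer would, in place of code of your own. Each camera call takes 0.05 s, during which the arm holds its last target. There are 200 camera calls.

## Working session

There is one attempt and no reset: what is moved stays moved. The work goes in short steps, Python scripts to look and compute and a tool call to move; the robot and the scene stay as the last step left them, time stands still between calls to the robot, and variables do not carry over. Pictures are saved under pics/ and viewed, at most 10 in all, crops included, and the job is handed in when it is done.

Besides the shell and the picture viewer there is one more tool, called after ">>>" as name(argument=value, ...), one argument or row to a line, values as JSON. arm_command: Moves the arm, as the interface text tells. Its arguments: {"type":"object","properties":{"moves":{"type":"array","items":{"type":"array"}},"fingers":{"type":"number"},"grip_force":{"type":"number"}},"required":["moves"]}

```bash
ls; mkdir -p pics; cat > h.py <<'E'
import numpy as np, cv2
from station import status, eyes
def world(cam, uv, d):
    p=eyes.camera_params(cam); K=np.array(p['mtx']); uv=np.atleast_2d(uv); d=np.ravel(d)
    c=np.c_[(uv[:,0]-K[0,2])/K[0,0],(uv[:,1]-K[1,2])/K[1,1],np.ones(len(uv))]*d[:,None]
    return c@np.array(p['orientation']).T+np.array(p['eye'])
def maskpts(cam,mask,depth):
    v,u=np.nonzero(mask&(depth>0)); return world(cam,np.c_[u,v],depth[v,u])
E
python3 - <<'E'
from h import *
np.set_printoptions(precision=4,suppress=True)
for c in ['scene','side']:
    im,d=eyes.get_image(c); cv2.imwrite(f'pics/{c}0.png',im[:,:,::-1]); np.save(f'pics/{c}0.npy',d)
    p=eyes.camera_params(c); print(c,p['eye'],np.array(p['orientation']).tolist())
    for n in ['cover_plate','manifold','crank_handle','valve_wheel','beaker','dropper_bottle','open_spanner']:
        for r in eyes.outline_of(c,n):
            if r['conf']<.2: continue
            P=maskpts(c,r['mask'],d); 
            print(n,round(r['conf'],2),np.round(r['at']),len(P),np.median(P,0) if len(P) else'',np.percentile(P,2,axis=0) if len(P) else '',np.percentile(P,98,axis=0) if len(P) else '')
s=status.observe();print(s)
E
```

```text
pics
scene [0.4596 0.4887 0.7738] [[-0.9791238939400178, -0.1552100098898173, 0.13124882150228817], [-0.2030152666923074, 0.7786870736481639, -0.5936591975393881], [-0.010059910814117529, -0.6079114196684099, -0.7939411212622446]]
cover_plate 0.76 [377. 250.] 871 [0.4094 0.0285 0.0081] [ 0.3644 -0.0076  0.0023] [0.4521 0.0575 0.0439]
cover_plate 0.73 [332. 297.] 1118 [0.4986 0.1688 0.0081] [0.461  0.1156 0.0007] [0.5361 0.2078 0.0438]
cover_plate 0.64 [388. 194.] 665 [ 0.401  -0.1345  0.008 ] [ 0.3563 -0.1756  0.0013] [ 0.4432 -0.0994  0.0437]
cover_plate 0.54 [315. 200.] 3500 [ 0.5763 -0.0607  0.0407] [ 0.5258 -0.1891  0.0122] [0.6276 0.0531 0.0953]
manifold 0.62 [314. 199.] 3552 [ 0.5763 -0.062   0.0407] [ 0.5254 -0.1913  0.0076] [0.6289 0.0529 0.0984]
valve_wheel 0.93 [323. 164.] 656 [ 0.5701 -0.1401  0.0833] [ 0.5209 -0.2502 -0.0004] [ 0.6166 -0.0994  0.1275]
beaker 0.6 [254. 216.] 639 [0.7084 0.0174 0.0419] [ 0.6826 -0.0064  0.0042] [0.7319 0.0457 0.0692]
dropper_bottle 0.87 [261. 274.] 412 [0.6397 0.1614 0.0565] [ 0.6274  0.126  -0.0007] [0.6627 0.1699 0.0987]
open_spanner 0.75
[... 1275 characters left out ...]
92 0.0529 0.1031]
open_spanner 0.65 [275. 208.] 102 [ 0.7109 -0.1402  0.0024] [ 0.6973 -0.2026 -0.0023] [ 0.722  -0.074   0.0049]
{'clock': 0.8, 'joint_positions': array([60.4174, 17.5762, 86.3077, -0.0005, 76.1123, -4.2101]), 'qd': array([ 0.0444, -0.0354,  0.0275,  0.0091, -0.0542,  0.1142]), 'joint_torque': array([  0.    , -45.7392, -25.2321,  -0.0003,   0.0007,  -0.    ]), 'position': array([0.2464, 0.5196, 0.25  ]), 'eef_rot': array([[-0.9035,  0.4285,  0.    ],
       [ 0.4285,  0.9035,  0.0001],
       [-0.    ,  0.0001, -1.    ]]), 'contact_force': array([ 0.8713, -0.651 , -0.0071]), 'ft_torque': array([0.0318, 0.0029, 0.0653]), 'finger_force': 0.0, 'finger_gap': 1.0009454097564336}
```

```bash
python3 -c "
import cv2,numpy as np
a=cv2.imread('pics/scene0.png');b=cv2.imread('pics/side0.png');cv2.imwrite('pics/both0.png',cv2.resize(np.vstack([a,b]),(480,600)))"
```

```text
(no output)
```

View pics/scene0.png

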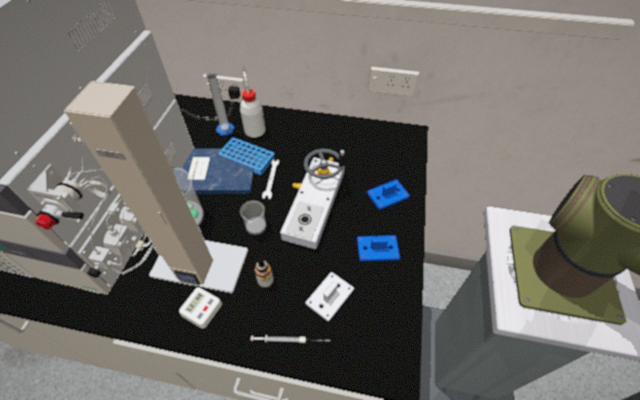

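View pics/side0.png

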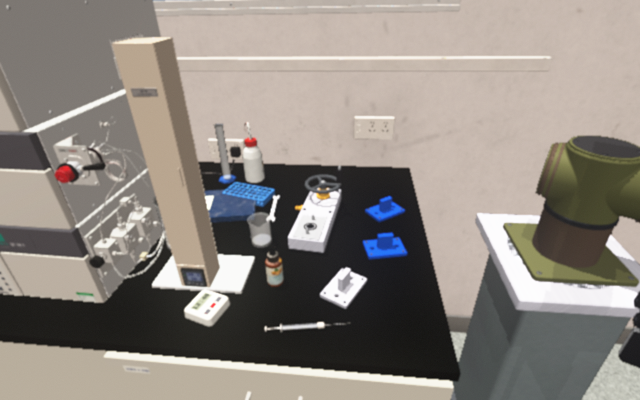

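The loose plate is the bright one at (332,297) in scene. The two blue ones, at (378,248) and (388,194), are the look-alikes. The manifold is at (312,205), with the handle near (338,155) on the robot side of the wheel. Next I'll fit the poses.

```bash
python3 - <<'E'
from h import *
np.set_printoptions(precision=4,suppress=True)
def rect(P):
    (c,s,a)=cv2.minAreaRect((P[:,:2]*1000).astype(np.float32)); return np.round(c,1),np.round(s,1),round(a,2)
for c in ['scene','side']:
    im=cv2.imread(f'pics/{c}0.png').astype(int); d=np.load(f'pics/{c}0.npy')
    v,u=np.mgrid[:400,:640]; P=world(c,np.c_[u.ravel(),v.ravel()],d.ravel()); ok=d.ravel()>0
    b=0.000 if c=='scene' else -.0015
    def box(x0,x1,y0,y1,z0,z1):
        m=ok&(P[:,0]>x0)&(P[:,0]<x1)&(P[:,1]>y0)&(P[:,1]<y1)&(P[:,2]>z0+b)&(P[:,2]<z1+b); return P[m]
    Q=box(.44,.56,.1,.22,.005,.011); print(c,'plate',len(Q),rect(Q),np.median(Q[:,2]))
    Q=box(.44,.56,.1,.22,.039,.048); print('bar',len(Q),rect(Q),Q.mean(0))
    Q=box(.5,.66,-.25,.07,.038,.0435); print('manifold top',len(Q),rect(Q))
    Q=box(.5,.66,-.08,.07,.0405,.0455);
    Q=box(.5,.66,-.06,.07,.048,.07); print('pins',len(Q),Q[:12])
    Q=box(.5,.66,-.25,-.05,.079,.089); print('wheel',len(Q),rect(Q),np.array(cv2.minEnclosingCircle((Q[:,:2]*1000).astype(np.float32))[0]))
    Q=box(.48,.66,-.25,-.05,.097,.126); print('handle',len(Q),Q.mean(0),rect(Q))
    Q=box(.48,.66,-.25,-.05,.124,.132); print('handletop',len(Q),Q.mean(0),rect(Q))
    Q=box(.5,1.0,.05,.4,.13,.6); print('column',len(Q),np.percentile(Q,[2,98],axis=0))
im=cv2.imread('pics/scene0.png')
cv2.imwrite('pics/crop.png',cv2.resize(im[140:330,270:400],None,fx=4,fy=3.15,interpolation=cv2.INTER_CUBIC)[:,:])
E
```

```text
scene plate 918 (array([498. , 160.8]), array([91.4, 60.6]), 62.95) 0.00787795954314191
bar 103 (array([498.2, 161.3]), array([36.8, 12.3]), 61.79) [0.498  0.1622 0.0426]
manifold top 2107 (array([578.7, -72.5]), array([250.9,  85.8]), 83.69)
pins 25 [[ 0.5853 -0.0302  0.0557]
 [ 0.5828 -0.0297  0.0569]
 [ 0.5872 -0.0275  0.0547]
 [ 0.5845 -0.0264  0.0568]
 [ 0.5823 -0.0272  0.0564]
 [ 0.5809 -0.0319  0.0506]
 [ 0.5873 -0.0274  0.0508]
 [ 0.5841 -0.0245  0.0556]
 [ 0.5818 -0.025   0.0555]
 [ 0.5803 -0.029   0.0505]
 [ 0.5869 -0.0256  0.0493]
 [ 0.5843 -0.025   0.0508]]
wheel 470 (array([ 572.6, -144.5]), array([91.3, 97.2]), 24.51) [ 569.9402 -145.7914]
handle 53 [ 0.5254 -0.1371  0.1116] (array([ 525.9, -136.5]), array([14.9,  9.1]), 2.97)
handletop 19 [ 0.5257 -0.1399  0.1273] (array([ 525.5, -140.4]), array([12.7,  8.5]), 21.05)
column 30730 [[0.7716 0.0597 0.1359]
 [0.9778 0.2557 0.5098]]
side plate 732 (array([498.6, 159.7]), array([92.1, 61.1]), 62.76) 0.006431204535835122
bar 88 (array([497.9, 160.2]), array([37.1, 12.4]), 64.73) [0.4984 0.1617 0.0412]
manifold top 1467 (array([578.9, -72.3]), array([248.5,  85.2]), 83.68)
pins 28 [[ 0.5845 -0.0279  0.0556]
 [ 0.5822 -0.0289  0.0551]
 [ 0.5869 -0.0261  0.0537]
 [ 0.5844 -0.0263  0.0537]
 [ 0.582  -0.0271  0.0533]
 [ 0.5873 -0.0287  0.049 ]
 [ 0.5844 -0.026   0.0509]
 [ 0.5816 -0.0236  0.0527]
 [ 0.587  -0.0255  0.0482]
 [ 0.5846 -0.0262  0.0479]
 [ 0.582  -0.0258  0.0482]
 [ 0.5917  0.029   0.0562]]
wheel 319 (array([ 573.4, -145.8]), array([91.2, 96.3]), 23.11) [ 570.7722 -146.3334]
handle 58 [ 0.5261 -0.1382  0.1102] (array([ 526.6, -137.3]), array([ 8.6, 14.1]), 82.98)
handletop 16 [ 0.5262 -0.1398  0.1254] (array([ 525.6, -140.1]), array([12.4, 12.1]), 22.88)
column 35835 [[0.7718 0.0598 0.1345]
 [0.9906 0.2544 0.5202]]
```

View pics/crop.png

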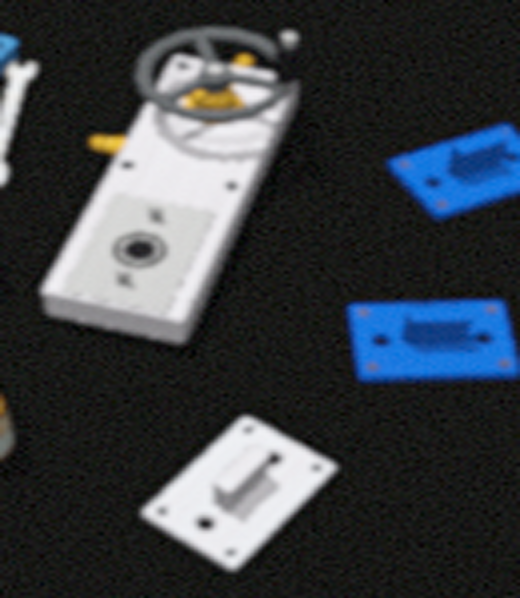

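Measured poses agree with the given sizes:

| Item | Measured |
|---|---|
| Plate | (0.498, 0.1605), y axis at 62.5° |
| Manifold yaw | −6.3° |
| Port seat | (0.587, 0.002); the pins confirm it |
| Valve axis | (0.5705, −0.147) |
| Crank handle | (0.526, −0.140), so the valve is about 3.1 rad open |

Now I'll move over the plate.

>>> arm_command(
  moves=[
    [[0.023, -0.033, 0], -0.145],
    [[0.023, -0.033, 0], -0.145],
    [[0.023, -0.033, 0], -0.145],
    [[0.023, -0.033, 0], -0.145],
    [[0.023, -0.033, 0], -0.145],
  ],
  fingers=0.06,
  grip_force=50,
)

```text
clock: 1.3
position: [0.3621, 0.3533, 0.2502]
eef_rot: [[-0.387, 0.922, 0.0], [0.922, 0.387, 0.0], [0.0, 0.001, -1.0]]
contact_force: [0.6, 0.0, 0.0]
finger_gap: 0.701
finger_force: 0.0
```

>>> arm_command(
  moves=[
    [[0.023, -0.033, -0.01], -0.145],
    [[0.023, -0.033, -0.02], -0.145],
    [[0.023, -0.033, -0.02], -0.145],
    [[0.023, -0.033, -0.02], -0.145],
    [[0.023, -0.033, -0.02], -0.145],
  ],
)

```text
clock: 1.8
position: [0.4774, 0.1882, 0.1596]
eef_rot: [[0.322, 0.947, 0.001], [0.947, -0.322, 0.0], [0.001, 0.001, -1.0]]
contact_force: [1.1, 1.8, -0.5]
finger_gap: 0.704
finger_force: 0.0
```

```bash
cat > st.py <<'E'
from h import *
s=status.observe();R=s['eef_rot'];print(s['clock'],np.round(s['position'],4),'yawY',round(float(np.degrees(np.arctan2(R[1,1],R[0,1]))),2),np.round(s['contact_force'],1),s['finger_force'],round(s['finger_gap'],3),np.round(s['joint_positions'],1))
E
python3 st.py
```

```text
1.8 [0.4774 0.1882 0.1596] yawY -18.79 [ 1.1  1.8 -0.5] 0.0 0.704 [ 16.8  17.8 100.8   0.   61.3  35.6]
```

>>> arm_command(
  moves=[
    [[0.0105, -0.0138, -0.02], -0.075],
    [[0.0105, -0.0138, -0.02], -0.075],
    [[0, 0, -0.02], 0],
    [[0, 0, -0.02], 0],
    [[0, 0, 0], 0],
  ],
)

```text
clock: 2.3
position: [0.4956, 0.1612, 0.0777]
eef_rot: [[0.455, 0.89, -0.005], [0.89, -0.455, -0.001], [-0.003, -0.004, -1.0]]
contact_force: [-0.2, -0.2, -0.3]
finger_gap: 0.702
finger_force: 0.0
```

```bash
python3 st.py; python3 - <<'E'
from h import *
im,d=eyes.get_image('wrist'); cv2.imwrite('pics/w1.png',im[:,:,::-1])
E
```

```text
2.3 [0.4956 0.1612 0.0777] yawY -27.08 [-0.2 -0.2 -0.3] 0.0 0.702 [ 13.4  24.7 104.9   0.   50.8  40.5]
```

View pics/w1.png

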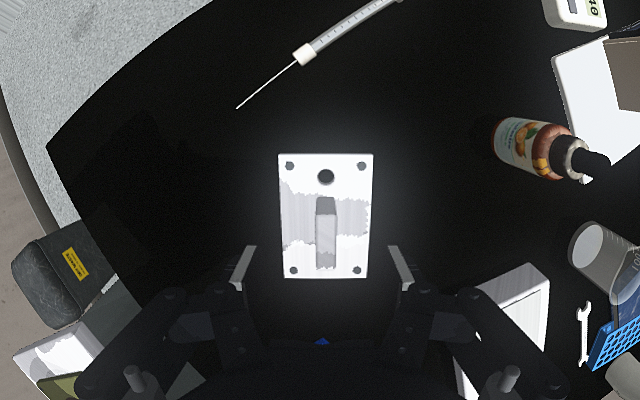

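The wrist view shows the bar at (325,240), midway between the fingers at (245,268) and (400,268), with the plate square to the gripper. I'll descend and grip.

>>> arm_command(
  moves=[
    [[0.001, 0, -0.015], 0],
    [[0, 0, -0.015], 0],
    [[0, 0, -0.01], 0],
    [[0, 0, -0.007], 0],
    [[0, 0, 0], 0],
  ],
)

```text
clock: 2.85
position: [0.4982, 0.162, 0.0328]
eef_rot: [[0.454, 0.891, -0.001], [0.891, -0.454, -0.0], [-0.001, -0.001, -1.0]]
contact_force: [-0.0, 0.7, -0.0]
finger_gap: 0.703
finger_force: 0.0
```

>>> arm_command(
  moves=[
    [[0, 0, 0], 0],
    [[0, 0, 0], 0],
    [[0, 0, 0], 0],
    [[0, 0, 0], 0],
    [[0, 0, 0], 0],
  ],
  fingers=0,
)

```text
clock: 3.35
position: [0.4988, 0.1621, 0.0336]
eef_rot: [[0.455, 0.891, 0.001], [0.891, -0.455, 0.0], [0.001, 0.001, -1.0]]
contact_force: [-1.0, 0.1, 5.2]
finger_gap: 0.127
finger_force: 50.3
```

```bash
python3 st.py
```

```text
3.35 [0.4988 0.1621 0.0336] yawY -27.05 [-1.   0.1  5.2] 50.26806950569153 0.127 [ 13.4  28.5 107.1   0.   44.3  40.4]
```

>>> arm_command(
  moves=[
    [[0, 0, 0.02], 0],
    [[0, 0, 0.03], 0],
    [[0, 0, 0.03], 0],
    [[0.018, -0.032, 0], 0.074],
    [[0.018, -0.032, 0], 0.074],
  ],
)

```text
clock: 3.85
position: [0.5348, 0.0981, 0.1141]
eef_rot: [[0.313, 0.95, 0.002], [0.95, -0.313, 0.0], [0.001, 0.002, -1.0]]
contact_force: [-0.0, 0.1, -2.5]
finger_gap: 0.136
finger_force: 49.3
```

>>> arm_command(
  moves=[
    [[0.018, -0.032, 0], 0.074],
    [[0.018, -0.032, 0], 0.074],
    [[0.016, -0.032, 0], 0.074],
    [[0, 0, 0], 0],
    [[0, 0, 0], 0],
  ],
)

```text
clock: 4.35
position: [0.5859, 0.0012, 0.1122]
eef_rot: [[0.105, 0.995, -0.002], [0.995, -0.105, 0.0], [0.0, -0.002, -1.0]]
contact_force: [-0.9, 0.6, -1.9]
finger_gap: 0.134
finger_force: 49.4
```

```bash
python3 st.py; python3 - <<'E'
from h import *
np.set_printoptions(precision=4,suppress=True)
s=status.observe()
im,d=eyes.get_image('wrist'); cv2.imwrite('pics/w2.png',im[:,:,::-1])
print(eyes.camera_params('wrist'))
for c in ['scene','side']:
    im,d=eyes.get_image(c); cv2.imwrite(f'pics/{c}2.png',im[:,:,::-1])
    v,u=np.mgrid[:400,:640]; P=world(c,np.c_[u.ravel(),v.ravel()],d.ravel()); b=0.0 if c=='scene' else -.0015
    m=(d.ravel()>0)&(abs(P[:,0]-.587)<.06)&(abs(P[:,1]-.002)<.065)&(abs(P[:,2]-.088-b)<.004)
    r=cv2.minAreaRect((P[m][:,:2]*1000).astype(np.float32)); print(c,m.sum(),r,np.median(P[m][:,2]))
E
```

```text
4.35 [0.5859 0.0012 0.1122] yawY -6.0 [-0.9  0.6 -1.9] 49.36241805553436 0.134 [-4.  26.1 94.9  0.  59.1  2. ]
{'mtx': array([[309.7069,   0.    , 321.5054],
       [  0.    , 309.7069, 198.719 ],
       [  0.    ,   0.    ,   1.    ]]), 'mount': array([[ 0.0014, -0.9545, -0.2983,  0.0765],
       [ 1.    ,  0.0013,  0.0006,  0.0002],
       [-0.0002, -0.2983,  0.9545, -0.1241],
       [ 0.    ,  0.    ,  0.    ,  1.    ]])}
scene 465 ((585.1766967773438, 1.4575996398925781), (90.74478912353516, 60.78404998779297), 83.5478744506836) 0.0864715984503881
side 387 ((585.6444091796875, 0.6931724548339844), (92.82440185546875, 60.47962188720703), 84.63534545898438) 0.08501626660877987
```

View pics/w2.png

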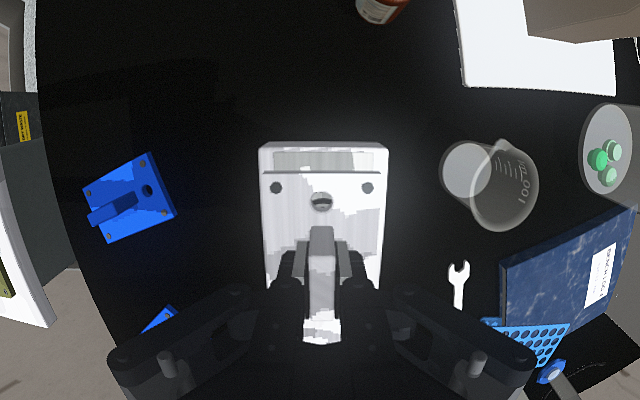

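The plate is held over the port. Its hole shows at (322,202), with the port's +y end above it at (325,155). By the cameras it needs +1.6 mm in x, +1.0 mm in y and −0.3° of turn. I'll correct that and lower it to just above the pins.

>>> arm_command(
  moves=[
    [[0.0015, 0.001, 0], -0.005],
    [[0, 0, -0.01], 0],
    [[0, 0, -0.006], 0],
    [[0, 0, 0], 0],
    [[0, 0, 0], 0],
  ],
)

```text
clock: 5.0
position: [0.5875, 0.0032, 0.0965]
eef_rot: [[0.107, 0.994, -0.001], [0.994, -0.107, 0.0], [-0.0, -0.001, -1.0]]
contact_force: [0.1, 0.5, -2.4]
finger_gap: 0.132
finger_force: 49.4
```

```bash
python3 st.py; python3 - <<'E'
from h import *
np.set_printoptions(precision=4,suppress=True)
s=status.observe(); z=s['position'][2]-.0336+.008
im,d=eyes.get_image('wrist'); cv2.imwrite('pics/w3.png',cv2.resize(im[170:230,280:365,::-1],None,fx=8,fy=8,interpolation=cv2.INTER_CUBIC))
for c in ['scene','side']:
    im,d=eyes.get_image(c); b=0.0 if c=='scene' else -.0015
    v,u=np.mgrid[:400,:640]; P=world(c,np.c_[u.ravel(),v.ravel()],d.ravel())
    m=(d.ravel()>0)&(abs(P[:,0]-.587)<.06)&(abs(P[:,1]-.002)<.065)&(abs(P[:,2]-z-b)<.004)
    print(c,m.sum(),cv2.minAreaRect((P[m][:,:2]*1000).astype(np.float32)),np.median(P[m][:,2]))
E
```

```text
5.0 [0.5875 0.0032 0.0965] yawY -6.11 [ 0.1  0.5 -2.4] 49.41173315048218 0.132 [-3.8 27.2 95.7 -0.  57.2  2.3]
scene 488 ((587.814453125, 2.073486328125), (91.31087493896484, 60.6756477355957), 83.46942138671875) 0.0709005481079944
side 403 ((588.0599975585938, -0.3881340026855469), (93.30350494384766, 60.123023986816406), 84.05850982666016) 0.06950551741310962
```

View pics/w3.png

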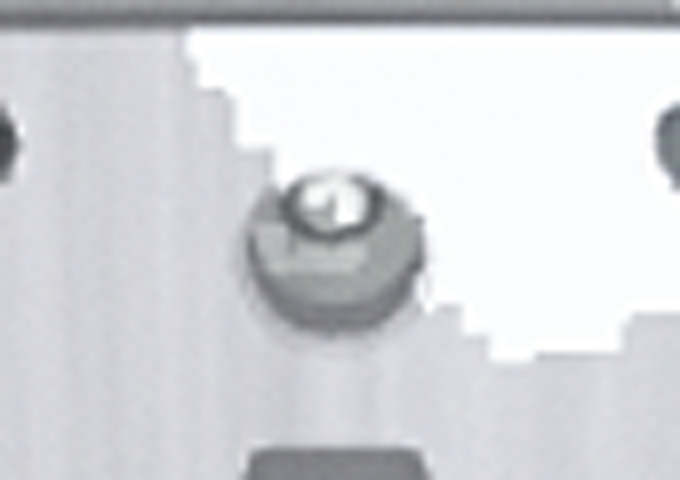

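The pin's tip shows through the hole, at crop (332,207) against the hole centre at (335,250). I'll back-project both at their heights to get the offset.

```bash
python3 - <<'E'
from h import *
s=status.observe(); p=eyes.camera_params('wrist'); K=p['mtx'];M=np.array(p['mount']);R=np.array(s['eef_rot'])
def hit(u,v,z):
    x=(u-K[0,2])/K[0,0];y=(v-K[1,2])/K[0,0];t=np.hypot(x,y);f=np.sin(t)/t
    r=R@M[:3,:3]@np.array([x*f,y*f,np.cos(t)]);o=R@M[:3,3]+s['position']
    return (o+r*(z-o[2])/r[2])*1000
zt=s['position'][2]-.0336+.008
a=hit(280+332/8-.4,170+207/8-.4,.0575);b=hit(280+335/8-.4,170+250/8-.4,zt); print('pin',a,'hole',b,'diff',a-b,zt)
E
```

```text
pin [591.09983536  29.93318564  57.5       ] hole [591.44484918  31.28404214  71.54550033] diff [ -0.34501382  -1.3508565  -14.04550033] 0.07154550032888096
```

>>> arm_command(
  moves=[
    [[-0.0005, -0.0008, 0], 0],
    [[0, 0, -0.005], 0],
    [[0, 0, -0.003], 0],
    [[0, 0, -0.002], 0],
    [[0, 0, -0.002], 0],
  ],
  grip_force=30,
)

```text
clock: 5.65
position: [0.5873, 0.0021, 0.0847]
eef_rot: [[0.107, 0.994, -0.0], [0.994, -0.107, 0.0], [0.0, -0.0, -1.0]]
contact_force: [-0.3, 0.8, -2.2]
finger_gap: 0.131
finger_force: 49.4
```

>>> arm_command(
  moves=[
    [[0, 0, -0.003], 0],
    [[0, 0, -0.003], 0],
    [[0, 0, -0.002], 0],
    [[0, 0, -0.001], 0],
    [[0, 0, 0], 0],
  ],
)

```text
clock: 6.15
position: [0.5873, 0.0021, 0.0759]
eef_rot: [[0.107, 0.994, -0.0], [0.994, -0.107, -0.0], [-0.0, -0.0, -1.0]]
contact_force: [-1.0, -0.1, -1.9]
finger_gap: 0.132
finger_force: 49.4
```

>>> arm_command(
  moves=[
    [[0, 0, -0.0008], 0],
    [[0, 0, 0], 0],
    [[0, 0, 0], 0],
    [[0, 0, 0], 0],
    [[0, 0, 0], 0],
  ],
)

```text
clock: 6.65
position: [0.5875, 0.0021, 0.0756]
eef_rot: [[0.107, 0.994, 0.001], [0.994, -0.107, -0.0], [0.0, 0.001, -1.0]]
contact_force: [-1.3, 0.6, 4.5]
finger_gap: 0.13
finger_force: 50.1
```

>>> arm_command(
  moves=[
    [[0, 0, 0], 0],
    [[0, 0, 0], 0],
    [[0, 0, 0], 0],
    [[0, 0, 0], 0],
    [[0, 0, 0], 0],
  ],
  fingers=0.04,
)

```text
clock: 7.15
position: [0.5874, 0.0022, 0.0751]
eef_rot: [[0.107, 0.994, -0.0], [0.994, -0.107, 0.0], [0.0, -0.0, -1.0]]
contact_force: [-0.1, -0.6, -0.6]
finger_gap: 0.468
finger_force: 0.0
```

>>> arm_command(
  moves=[
    [[0, 0, 0.02], 0],
    [[0, 0, 0.03], 0],
    [[0, 0, 0.03], 0],
    [[0, 0, 0.03], 0],
    [[0, 0, 0], 0],
  ],
)

```text
clock: 7.65
position: [0.5905, 0.002, 0.1899]
eef_rot: [[0.107, 0.994, 0.009], [0.994, -0.107, -0.001], [0.0, 0.009, -1.0]]
contact_force: [-0.4, 0.4, 1.0]
finger_gap: 0.466
finger_force: 0.0
```

```bash
python3 st.py; python3 - <<'E'
from h import *
np.set_printoptions(precision=4,suppress=True)
for c in ['scene','side']:
    im,d=eyes.get_image(c); b=0.0 if c=='scene' else -.0015
    cv2.imwrite(f'pics/{c}4.png',cv2.resize(im[130:260,260:400,::-1],None,fx=4,fy=4,interpolation=cv2.INTER_CUBIC))
    v,u=np.mgrid[:400,:640]; P=world(c,np.c_[u.ravel(),v.ravel()],d.ravel())
    def sel(z0,z1,y0,y1): 
        m=(d.ravel()>0)&(abs(P[:,0]-.58)<.08)&(P[:,1]>y0)&(P[:,1]<y1)&(P[:,2]-b>z0)&(P[:,2]-b<z1);return P[m]
    Q=sel(.047,.054,-.06,.065);r=cv2.minAreaRect((Q[:,:2]*1000).astype(np.float32))
    A=np.c_[Q[:,:2]-Q[:,:2].mean(0),np.ones(len(Q))];print(c,len(Q),r,'z',np.median(Q[:,2]),'slope',np.linalg.lstsq(A,Q[:,2],rcond=None)[0])
    Q=sel(.124,.132,-.25,-.08);print('handletop',len(Q),Q.mean(0),cv2.minAreaRect((Q[:,:2]*1000).astype(np.float32)))
E
```

```text
7.65 [0.5905 0.002  0.1899] yawY -6.13 [-0.4  0.4  1. ] 0.0 0.466 [-3.9 21.4 89.6  0.  68.4  2.2]
scene 669 ((587.901123046875, 0.4939994812011719), (91.99922180175781, 60.81328582763672), 83.20899200439453) z 0.04981303236410406 slope [-0.0025  0.0026  0.0499]
handletop 20 [ 0.5262 -0.1394  0.1272] ((526.0244140625, -140.11978149414062), (11.987896919250488, 10.93619155883789), 10.489412307739258)
side 455 ((588.2793579101562, 0.6356048583984375), (93.2005615234375, 60.556453704833984), 83.77720642089844) z 0.04823874952654439 slope [ 0.0011 -0.0018  0.0483]
handletop 14 [ 0.5261 -0.1409  0.126 ] ((526.0728149414062, -141.02793884277344), (12.41206169128418, 8.070870399475098), 15.017975807189941)
```

View pics/scene4.png

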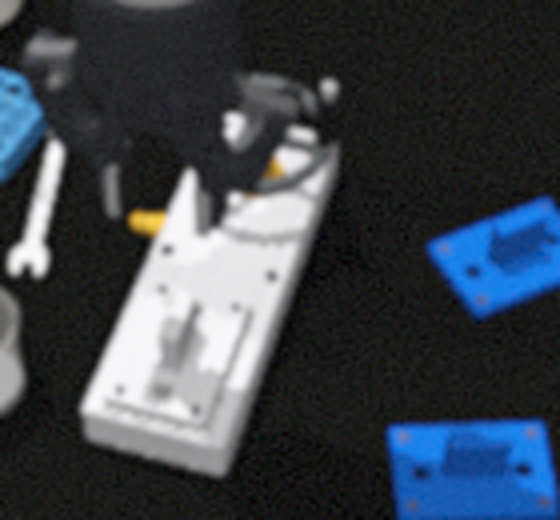

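The plate lies flush: top at 49.8 mm, level, with the groove even all round. The handle is still at (0.526, −0.1403). Next is the approach to the handle.

>>> arm_command(
  moves=[
    [[-0.016, -0.0355, 0], 0],
    [[-0.016, -0.0355, 0], 0],
    [[-0.016, -0.0355, 0], 0],
    [[-0.0155, -0.0355, 0], 0],
    [[0, 0, 0], 0],
  ],
)

```text
clock: 8.25
position: [0.5208, -0.1431, 0.1834]
eef_rot: [[0.111, 0.994, -0.005], [0.994, -0.111, -0.001], [-0.001, -0.005, -1.0]]
contact_force: [0.9, -0.2, -0.4]
finger_gap: 0.472
finger_force: 0.0
```

```bash
python3 st.py
```

```text
8.25 [ 0.5208 -0.1431  0.1834] yawY -6.37 [ 0.9 -0.2 -0.4] 0.0 0.472 [-19.8  18.4  95.7  -0.1  66.2 -13.3]
```

>>> arm_command(
  moves=[
    [[0.002, 0, 0], 0],
    [[0, 0, -0.025], 0],
    [[0, 0, -0.025], 0],
    [[0, 0, -0.023], 0],
    [[0, 0, 0], 0],
  ],
)

```text
clock: 8.75
position: [0.5237, -0.1375, 0.1087]
eef_rot: [[0.105, 0.994, -0.007], [0.994, -0.105, 0.003], [0.002, -0.008, -1.0]]
contact_force: [-1.5, -0.2, -0.9]
finger_gap: 0.465
finger_force: 0.0
```

>>> arm_command(
  moves=[
    [[0, 0, 0], 0],
    [[0, 0, 0], 0],
    [[0, 0, 0], 0],
    [[0, 0, 0], 0],
    [[0, 0, 0], 0],
  ],
  fingers=0,
  grip_force=40,
)

```text
clock: 9.25
position: [0.5261, -0.1396, 0.1128]
eef_rot: [[0.107, 0.994, 0.001], [0.994, -0.107, 0.0], [0.0, 0.001, -1.0]]
contact_force: [-0.9, 1.4, 0.7]
finger_gap: 0.172
finger_force: 39.5
```

```bash
python3 st.py; python3 - <<'E'
import numpy as np
# rows for cw 3.1->0 about axis in world, start world bearing 171.5
c=45*np.exp(1j*np.radians(171.5-np.arange(0,181,15)))
d=np.diff(c); print([(round(z.real,1),round(z.imag,1)) for z in d])
E
```

```text
9.25 [ 0.5261 -0.1396  0.1128] yawY -6.14 [-0.9  1.4  0.7] 39.47125039732782 0.172 [-19.3  23.2 100.2   0.   56.5 -13.2]
[(np.float64(3.2), np.float64(11.3)), (np.float64(6.1), np.float64(10.1)), (np.float64(8.5), np.float64(8.2)), (np.float64(10.3), np.float64(5.7)), (np.float64(11.4), np.float64(2.8)), (np.float64(11.7), np.float64(-0.2)), (np.float64(11.3), np.float64(-3.2)), (np.float64(10.1), np.float64(-6.1)), (np.float64(8.2), np.float64(-8.5)), (np.float64(5.7), np.float64(-10.3)), (np.float64(2.8), np.float64(-11.4)), (np.float64(-0.2), np.float64(-11.7))]
```

>>> arm_command(
  moves=[
    [[0.0032, 0.0113, 0], 0],
    [[0.0061, 0.0101, 0], 0],
    [[0.0085, 0.0082, 0], 0],
    [[0.0103, 0.0057, 0], 0],
    [[0.0114, 0.0028, 0], 0],
  ],
)

```text
clock: 9.75
position: [0.5642, -0.0997, 0.1128]
eef_rot: [[0.107, 0.994, -0.002], [0.994, -0.107, 0.003], [0.002, -0.003, -1.0]]
contact_force: [-3.5, 2.5, 4.1]
finger_gap: 0.175
finger_force: 39.9
```

```bash
python3 st.py
```

```text
9.75 [ 0.5642 -0.0997  0.1128] yawY -6.14 [-3.5  2.5  4.1] 39.87418706441531 0.175 [-14.3  25.2  96.5   0.1  58.5  -8.2]
```

Smooth, at low force. Continuing.

>>> arm_command(
  moves=[
    [[0.0117, -0.0002, 0], 0],
    [[0.0113, -0.0032, 0], 0],
    [[0.0101, -0.0061, 0], 0],
    [[0.0082, -0.0085, 0], 0],
    [[0, 0, 0], 0],
  ],
)

```text
clock: 10.25
position: [0.6096, -0.1214, 0.1128]
eef_rot: [[0.107, 0.994, 0.005], [0.994, -0.107, -0.002], [-0.001, 0.005, -1.0]]
contact_force: [3.4, 0.4, -0.5]
finger_gap: 0.168
finger_force: 39.6
```

```bash
python3 st.py
```

```text
10.25 [ 0.6096 -0.1214  0.1128] yawY -6.15 [ 3.4  0.4 -0.5] 39.63800871704734 0.168 [-15.1  28.2  90.6  -0.   60.9  -9. ]
```

>>> arm_command(
  moves=[
    [[0.0055, -0.0103, 0], 0],
    [[0.0025, -0.0102, 0], 0],
    [[0.0004, -0.0071, 0], 0],
    [[-0.0003, -0.004, 0], 0],
    [[0, 0, 0], 0],
  ],
)

```text
clock: 10.75
position: [0.6155, -0.1493, 0.1128]
eef_rot: [[0.109, 0.994, 0.002], [0.994, -0.109, 0.005], [0.005, 0.002, -1.0]]
contact_force: [3.5, 10.0, 4.6]
finger_gap: 0.174
finger_force: 40.1
```

>>> arm_command(
  moves=[
    [[-0.0004, -0.001, 0], 0],
    [[-0.0003, -0.001, 0], 0],
    [[0, 0, 0], 0],
    [[0, 0, 0], 0],
    [[0, 0, 0], 0],
  ],
)

```text
clock: 11.25
position: [0.6154, -0.1494, 0.1128]
eef_rot: [[0.108, 0.994, 0.003], [0.994, -0.108, 0.007], [0.007, 0.003, -1.0]]
contact_force: [5.1, 14.2, 5.2]
finger_gap: 0.172
finger_force: 40.0
```

```bash
python3 st.py
```

```text
11.25 [ 0.6154 -0.1494  0.1128] yawY -6.2 [ 5.1 14.2  5.2] 40.027932405791944 0.172 [-17.7  29.1  88.8   0.5  62.  -11.7]
```

>>> arm_command(
  moves=[
    [[-0.0003, -0.0015, 0], 0],
    [[-0.0003, -0.0015, 0], 0],
    [[0, 0, 0], 0],
    [[0, 0, 0], 0],
    [[0, 0, 0], 0],
  ],
)

```text
clock: 11.75
position: [0.6154, -0.1496, 0.1128]
eef_rot: [[0.108, 0.994, 0.004], [0.994, -0.108, 0.011], [0.012, 0.003, -1.0]]
contact_force: [7.0, 22.9, 4.7]
finger_gap: 0.171
finger_force: 40.1
```

```bash
python3 st.py; python3 - <<'E'
from h import *
np.set_printoptions(precision=4,suppress=True)
out=[]
for c in ['scene','side']:
    im,d=eyes.get_image(c); b=0.0 if c=='scene' else -.0015
    out.append(cv2.resize(im[120:220,270:380,::-1],None,fx=4,fy=4,interpolation=cv2.INTER_CUBIC))
    for n in ['crank_handle']:
        for r in eyes.outline_of(c,n):
            P=maskpts(c,r['mask'],d); P=P[(P[:,2]>.09)&(P[:,2]<.13)&(abs(P[:,0]-.6)<.06)]; print(c,r['conf'],r['at'],len(P),np.median(P,0) if len(P) else '')
cv2.imwrite('pics/stop.png',cv2.resize(np.hstack(out),(800,364)))
E
```

```text
11.75 [ 0.6154 -0.1496  0.1128] yawY -6.22 [ 7.  22.9  4.7] 40.11829852548544 0.171 [-17.9  29.1  88.8   0.8  62.  -12. ]
scene 0.73 [326.2, 166.1] 31 [ 0.6167 -0.1457  0.1132]
side 0.37 [300.3, 175.2] 45 [ 0.6171 -0.1476  0.1097]
side 0.35 [319.2, 206.5] 68 [ 0.6165 -0.1478  0.1104]
```

View pics/stop.png

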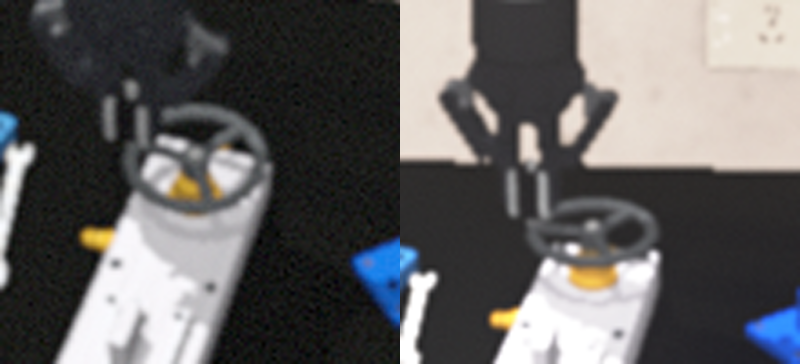

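The wheel is hard against its stop: 3 mm of commanded travel moved it 0.2 mm, at 23 N. The picture shows the fingers on the handle at its far side. In the TCP frame the axis is at (570.7, −144.7). I'll unload, then work out the two turns back.

>>> arm_command(
  moves=[
    [[0.0009, 0.0035, 0], 0],
    [[0.0008, 0.003, 0], 0],
    [[0, 0, 0], 0],
    [[0, 0, 0], 0],
    [[0, 0, 0], 0],
  ],
)

```text
clock: 12.45
position: [0.6155, -0.1492, 0.1128]
eef_rot: [[0.108, 0.994, 0.001], [0.994, -0.108, 0.002], [0.002, 0.001, -1.0]]
contact_force: [2.2, 7.3, 6.1]
finger_gap: 0.175
finger_force: 40.1
```

```bash
cat >> st.py <<'E'
dx,dy=s['position'][:2]-np.array([.5707,-.1447]);print('bearing',np.degrees(np.arctan2(dy,dx))+6.3,'r',np.hypot(dx,dy))
E
python3 st.py; python3 - <<'E'
import numpy as np
c=np.array([44.96*np.exp(1j*np.radians(-6.3+18*k)) for k in range(21)]); d=np.diff(np.round(c,1))
for k in range(0,20,5): print([[round(z.real/1000,4),round(z.imag/1000,4)] for z in d[k:k+5]])
E
```

```text
12.45 [ 0.6155 -0.1492  0.1128] yawY -6.18 [2.2 7.3 6.1] 40.14661782566691 0.175 [-17.5  29.1  88.8   0.1  62.  -11.4]
bearing 0.6094245194727135 r 0.04505028193882983
[[np.float64(-0.0007), np.float64(0.014)], [np.float64(-0.0049), np.float64(0.0132)], [np.float64(-0.0088), np.float64(0.011)], [np.float64(-0.0118), np.float64(0.0077)], [np.float64(-0.0136), np.float64(0.0037)]]
[[np.float64(-0.014), np.float64(-0.0007)], [np.float64(-0.0132), np.float64(-0.0049)], [np.float64(-0.011), np.float64(-0.0088)], [np.float64(-0.0077), np.float64(-0.0118)], [np.float64(-0.0037), np.float64(-0.0136)]]
[[np.float64(0.0007), np.float64(-0.014)], [np.float64(0.0049), np.float64(-0.0132)], [np.float64(0.0088), np.float64(-0.011)], [np.float64(0.0118), np.float64(-0.0077)], [np.float64(0.0136), np.float64(-0.0037)]]
[[np.float64(0.014), np.float64(0.0007)], [np.float64(0.0132), np.float64(0.0049)], [np.float64(0.011), np.float64(0.0088)], [np.float64(0.0077), np.float64(0.0118)], [np.float64(0.0037), np.float64(0.0136)]]
```

>>> arm_command(
  moves=[
    [[-0.0007, 0.014, 0], 0],
    [[-0.0049, 0.0132, 0], 0],
    [[-0.0088, 0.011, 0], 0],
    [[-0.0118, 0.0077, 0], 0],
    [[-0.0136, 0.0037, 0], 0],
  ],
)

```text
clock: 12.95
position: [0.575, -0.0992, 0.1127]
eef_rot: [[0.106, 0.994, 0.001], [0.994, -0.106, -0.0], [-0.0, 0.001, -1.0]]
contact_force: [2.5, -5.3, 4.6]
finger_gap: 0.173
finger_force: 40.2
```

```bash
python3 st.py
```

```text
12.95 [ 0.575  -0.0992  0.1127] yawY -6.06 [ 2.5 -5.3  4.6] 40.15642244339688 0.173 [-13.9  25.8  95.3   0.   58.8  -7.9]
bearing 90.863559734665 r 0.04572687828124279
```

>>> arm_command(
  moves=[
    [[-0.014, -0.0007, 0], 0],
    [[-0.0132, -0.0049, 0], 0],
    [[-0.011, -0.0088, 0], 0],
    [[-0.0077, -0.0118, 0], 0],
    [[-0.0037, -0.0136, 0], 0],
  ],
)

```text
clock: 13.45
position: [0.5258, -0.1399, 0.1128]
eef_rot: [[0.107, 0.994, 0.003], [0.994, -0.107, 0.001], [0.001, 0.002, -1.0]]
contact_force: [9.8, 3.0, 2.2]
finger_gap: 0.172
finger_force: 40.0
```

>>> arm_command(
  moves=[
    [[0.0007, -0.014, 0], 0],
    [[0.0049, -0.0132, 0], 0],
    [[0.0088, -0.011, 0], 0],
    [[0.0118, -0.0077, 0], 0],
    [[0.0136, -0.0037, 0], 0],
  ],
)

```text
clock: 13.95
position: [0.563, -0.1886, 0.1126]
eef_rot: [[0.108, 0.994, -0.004], [0.994, -0.108, 0.003], [0.003, -0.005, -1.0]]
contact_force: [-2.7, 4.7, 14.2]
finger_gap: 0.175
finger_force: 41.1
```

```bash
python3 st.py
```

```text
13.95 [ 0.563  -0.1886  0.1126] yawY -6.2 [-2.7  4.7 14.2] 41.08278552041156 0.175 [-22.6  26.6  93.7   0.1  59.9 -16.5]
bearing -93.62454314135978 r 0.044586956352370796
```

>>> arm_command(
  moves=[
    [[0.014, 0.0007, 0], 0],
    [[0.0132, 0.0049, 0], 0],
    [[0.011, 0.0088, 0], 0],
    [[0.0077, 0.0118, 0], 0],
    [[0.0037, 0.0136, 0], 0],
  ],
)

```text
clock: 14.45
position: [0.6152, -0.1515, 0.1127]
eef_rot: [[0.107, 0.994, 0.001], [0.994, -0.107, -0.002], [-0.002, 0.001, -1.0]]
contact_force: [1.6, -2.8, 7.5]
finger_gap: 0.174
finger_force: 40.4
```

>>> arm_command(
  moves=[
    [[-0.0007, 0.014, 0], 0],
    [[-0.0049, 0.0132, 0], 0],
    [[-0.0088, 0.011, 0], 0],
    [[-0.0118, 0.0077, 0], 0],
    [[-0.0136, 0.0037, 0], 0],
  ],
)

```text
clock: 14.95
position: [0.5754, -0.0993, 0.1127]
eef_rot: [[0.107, 0.994, 0.002], [0.994, -0.107, 0.001], [0.001, 0.001, -1.0]]
contact_force: [2.9, -1.4, 7.0]
finger_gap: 0.174
finger_force: 40.4
```

```bash
python3 st.py
```

```text
14.95 [ 0.5754 -0.0993  0.1127] yawY -6.12 [ 2.9 -1.4  7. ] 40.405428198573645 0.174 [-14.   25.8  95.3   0.1  58.8  -7.9]
bearing 90.43524497173104 r 0.045686030346554836
```

>>> arm_command(
  moves=[
    [[-0.014, -0.0007, 0], 0],
    [[-0.0132, -0.0049, 0], 0],
    [[-0.011, -0.0088, 0], 0],
    [[-0.0077, -0.0118, 0], 0],
    [[-0.0037, -0.0136, 0], 0],
  ],
)

```text
clock: 15.45
position: [0.5258, -0.14, 0.1128]
eef_rot: [[0.107, 0.994, 0.003], [0.994, -0.107, 0.001], [0.001, 0.002, -1.0]]
contact_force: [8.9, 2.3, 2.5]
finger_gap: 0.175
finger_force: 40.0
```

>>> arm_command(
  moves=[
    [[0.0007, -0.014, 0], 0],
    [[0.0049, -0.0132, 0], 0],
    [[0.0088, -0.011, 0], 0],
    [[0.0118, -0.0077, 0], 0],
    [[0.0136, -0.0037, 0], 0],
  ],
)

```text
clock: 15.95
position: [0.563, -0.1886, 0.1126]
eef_rot: [[0.108, 0.994, -0.004], [0.994, -0.108, 0.003], [0.003, -0.005, -1.0]]
contact_force: [-2.1, 6.0, 12.4]
finger_gap: 0.17
finger_force: 41.1
```

>>> arm_command(
  moves=[
    [[0.014, 0.0007, 0], 0],
    [[0.0132, 0.0049, 0], 0],
    [[0.011, 0.0088, 0], 0],
    [[0.0077, 0.0118, 0], 0],
    [[0.0037, 0.0136, 0], 0],
  ],
)

```text
clock: 16.45
position: [0.6152, -0.1515, 0.1127]
eef_rot: [[0.107, 0.994, 0.001], [0.994, -0.107, -0.002], [-0.002, 0.001, -1.0]]
contact_force: [0.8, -3.4, 7.5]
finger_gap: 0.172
finger_force: 40.4
```

>>> arm_command(
  moves=[
    [[0, 0, 0], 0],
    [[0, 0, 0], 0],
    [[0, 0, 0], 0],
    [[0, 0, 0], 0],
    [[0, 0, 0], 0],
  ],
)

```text
clock: 16.95
position: [0.6154, -0.1496, 0.1128]
eef_rot: [[0.107, 0.994, 0.002], [0.994, -0.107, 0.001], [0.001, 0.002, -1.0]]
contact_force: [4.5, 1.2, 6.4]
finger_gap: 0.171
finger_force: 40.3
```

```bash
python3 st.py; python3 - <<'E'
from h import *
np.set_printoptions(precision=4,suppress=True)
out=[]
for c in ['scene','side']:
    im,d=eyes.get_image(c); b=0.0 if c=='scene' else -.0015
    out.append(cv2.resize(im[120:270,240:400,::-1],None,fx=2.5,fy=2.5,interpolation=cv2.INTER_CUBIC))
    for r in eyes.outline_of(c,'crank_handle'):
        P=maskpts(c,r['mask'],d); P=P[(P[:,2]>.09)&(P[:,2]<.13)&(abs(P[:,0]-.6)<.06)]; print(c,r['conf'],r['at'],len(P),np.median(P,0) if len(P) else '')
    v,u=np.mgrid[:400,:640]; P=world(c,np.c_[u.ravel(),v.ravel()],d.ravel())
    m=(d.ravel()>0)&(abs(P[:,0]-.58)<.08)&(P[:,1]>-.06)&(P[:,1]<.065)&(abs(P[:,2]-b-.0505)<.0035)
    print(cv2.minAreaRect((P[m][:,:2]*1000).astype(np.float32)),np.median(P[m][:,2]))
cv2.imwrite('pics/end.png',np.hstack(out))
E
```

```text
16.95 [ 0.6154 -0.1496  0.1128] yawY -6.16 [4.5 1.2 6.4] 40.327177311410196 0.171 [-17.5  29.1  88.8   0.1  62.  -11.4]
bearing 0.033758691979429045 r 0.04500070287001406
scene 0.54 [306.1, 148.3] 39 [ 0.6165 -0.1465  0.1104]
((588.0023193359375, 1.172576904296875), (91.69685363769531, 61.182228088378906), 84.10369110107422) 0.04987767220879147
side 0.48 [301.4, 172.0] 28 [ 0.6165 -0.1473  0.11  ]
((588.2942504882812, -0.3146934509277344), (92.31256103515625, 60.97072219848633), 84.0946273803711) 0.048314375573359325
```

View pics/end.png

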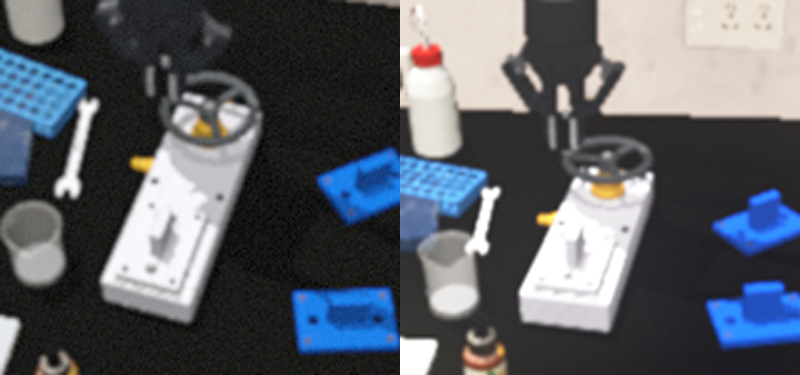

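The handle is back at the stop's bearing after two full turns and still gripped at 40 N. The plate is flush, and the beaker, bottle and spanner haven't visibly moved. Handing in.

```bash
python3 -c "
from station import close_job
print(close_job())"
```

```text
the job is handed in; nothing more can be done
None
```

The job is handed in, with no verdict returned: by my measurements the plate lies flush over both pins, and the valve was closed to its stop, then backed off two full turns with the crank handle still gripped at 40 N.

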